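# Take up a drum brake at its star wheel

### The job

Take the square-handled adjuster bar from the wooden tool block, reach with it through the narrow slot in the brake's backing plate and push the star wheel round, tooth by tooth, outward away from the stub axle, until the wheel binds because the shoe bears on the drum; feel for this and do not force it. Then stand the bar upright in the tool block again, in any free hole, right down to the bottom, and leave everything else on the bench as it is.

Things in the scene. Friction and masses are not known exactly. Their poses are not given: they have to be found in the camera images.
- brake: Drum brake fixed to the bench: dark drum, 200 mm across, rim 84 mm high, lying face down, steel backing plate on top (top surface 80 mm above the bench, 5 mm thick). Origin: centre of the underside; z up; x from the central stub axle (42 mm wide, top 24 mm above the plate) along the access slot to the rim. At x 45, y 56 mm a 20 x 24 mm window shows the shoe's end. Bolt heads 6 mm high.
- slot (a point): Centre of the narrow access slot, level with the plate's top surface. The slot is a straight rectangle cut through the plate, 34 mm long along its x (which points outward, away from the stub axle) and 11 mm wide along its y. The star wheel is seen and reached through it. More than 15 N of the bar on the plate or wheel does damage.
- hub (a point): Centre of the star wheel, 38 mm straight below the slot's centre, fixed; axle along y. 10 straight radial teeth, 60 mm over the crests (so the top crest is 8 mm below the plate's top), 42 mm at the root, each 3.5 mm thick, 14 mm wide, 18.8 mm apart at the crest. Tooth phase at the start unknown. Pushing the top outward (+x) spreads the shoe. It stays where it is left.
- shoe (a joint): Spread of the brake shoe in m: 0 drawn in, 0.000336 bearing on the drum; starts at 0.00006 to 0.00018. One tooth moves it only 0.075 mm, so the noisy reading is too coarse to set it by: feel. The wheel turns with a steady drag of about 2 N at the teeth; once the shoe bears on the drum the resistance climbs by about 5 N per mm of tooth travel.
- block: Fixed light-wood tool block, 70 (x) x 190 (y) x 50 (z) mm, origin at the centre of its underside on the bench. Three round upright holes along its y at -65, 0 and +65 mm (x = 0), 9.5 mm wide, 2 mm chamfer, 32 mm deep (floors 18 mm above the bench). One outer hole holds the adjuster bar, the other an awl; the middle one is empty.
- adjuster_handle (a point): Centre of the handle of the loose adjuster bar (about 120 g) standing in an outer hole of the block with up to 5 degrees of lean. Handle: black square bar 24 x 24 mm, 50 mm tall, sides along this point's x and y; z points up the bar from tip to handle. Below it a round steel shank, 7 mm in diameter and 48 mm long; its end is 73 mm below this point.
- adjuster_tip (a point): The bar's lower end, on its axis (tapered over the last 2 mm).
- awl_top (a point): Bystander: top of the pear-shaped wooden handle (32 mm wide) of a loose awl in the block's other outer hole, 114 mm above the bench.
- tub: Bystander: loose yellow tin, 84 mm across, 70 mm high; origin under its centre.
- pills: Bystander: small loose white jar, 40 mm across, 65 mm high; origin under its centre.
- cup: Bystander: loose paper cup, 68 mm across, 85 mm high; origin under its centre.
- driver: Bystander: loose screwdriver lying on the bench to the left of the work, about 200 mm long, lying along its x.
- wrench: Bystander: loose wrench lying flat, along its x.
Not all that is in view belongs to the job. Of the things like the brake, leave any that is purple; of the rest the larger one is meant. Of the things shaped like the part that bears adjuster_handle, the black one is meant.

How it is judged:
On the way, in this order (a step that is already met when the one before it is completed fails the run):
1. the bar's tip is through the slot, below the plate's top (z of adjuster_tip in the frame of brake below 0.078 m and horizontal distance between adjuster_tip and slot below 0.025 m), for 0.1 s.
2. the star wheel has been advanced until the shoe bears on the drum (value of joint shoe above 0.000318 m), for 0.2 s.
At the end, for the whole second after the job is handed in: The shoe bears on the drum (shoe joint above 0.000318 m, within a quarter tooth of binding) and the bar stands at rest in a hole of the block: its tip 12 to 24 mm above the bench, within the block's 20 mm (x) and 90 mm (y) of centre, leaning less than 0.15 rad (value of joint shoe above 0.000318 m and z of adjuster_tip in the frame of block between 0.012 and 0.024 m and angle between adjuster_handle's own z axis and vertical below 0.15 rad and y of adjuster_tip in the frame of block between -0.09 and 0.09 m and x of adjuster_tip in the frame of block between -0.02 and 0.02 m and linear speed of adjuster below 0.02 m/s); the robot touches nothing.
It fails at once if the bar presses on the brake or its star wheel with more than 15 N (contact force between adjuster and brake above 15 N).
It fails at once if the awl, tin, jar, cup, screwdriver or wrench is moved more than 30 mm (distance of any of awl_top, tub, pills, cup, driver, wrench from where it was at the start of the episode above 0.03 m).
It also fails if it takes over 72 s, if anything falls off the work surface, if the arm or the gripper's body presses on something with over 40 N, if the wrist force passes 120 N, or if a joint passes its speed limit or range.

### The arm

A 7-joint arm with a two-finger parallel gripper is mounted at the origin on the work surface. World frame = base frame: x ahead of the robot, y to its left, z up, the work surface at z = 0. Lengths are in m, angles in rad, forces in N, time in s.
With the tool pointing down it reaches from about 0.35 to 0.775 m from the base axis. Payload 3.1 kg.
Tool frame: the origin (TCP) lies on the centre line of the jaws, within the pads' length; the fingertips stand 19 mm ahead of it and the grasp point (between the pads) is the TCP (tip_reach is the distance from the TCP to the fingertips, in m); z points along the fingers, y is the line along which they close (so a half turn about z gives the same grasp; the last joint's range is limited). The gripper opens to 85 mm and grips with 20 to 120 N. Pads are 22 mm wide; open, the fingers measure 114 mm over their backs; the gripper's body (76 mm by 85 mm) begins 54 mm behind the grasp point. The pads swing forward as they close: fully open they stand 13 mm farther back than shut.
Start: joints at [1.294, 0.311, 0.014, 1.512, -0.004, 1.319, -0.027], TCP at [0.128, -0.535, 0.25] pointing down, gripper open.
Joint ranges: [-2.7, 2.7], [-0.3, 1.91], [-1.27, 1.3], [0.12, 2.57], [-1.44, 4.58], [0.2, 2.03], [-3.05, 3.05]. Speed limits (rad/s): [2.79, 2.79, 3.14, 3.14, 3.14, 3.14, 3.14].

### API

Orientations are given as a 3x3 rotation matrix whose columns are the frame's x, y, z axes.
In Python, from plant import state, snapshot, camera_info, sign_off, tip_reach gives the robot as it stands.
- The arm moves only by the shell command python3 -m creep 'ROWS' [OPENING] [FORCE]. ROWS is JSON, a list of rows, each a list of 2 entries, a list of its own where there are three numbers: the shift along the tool's x, y, z in cm, then the turn about the tool's z in degrees. A call has 1 to 5 rows; each row is the pose to reach, as a shift and turn from the pose commanded when the call began, along the tool's axes at that moment; what a row does not reach only later rows make up. A row lasts 1/10 s, in which the tool goes at most 50 mm and 8.59 degrees, less where a joint would pass 70% of its speed; a pose out of reach is approached as far as the arm can. A call with a gripper value outside its range is refused whole. OPENING is the gripper's target within -1 to 1 (shut at 1, half-way at 0, fully open at -1), set as the call begins (- or left out, the last holds). The fingers move at their own pace and stop on an object; FORCE is the grip in N (left out, the last holds). Time passes only in rows, so rows that repeat a pose let the fingers close. It gives the time, the measured TCP pose, the force, the opening and the grip force at its end, in the units of the state.
- state(): the state, without advancing time (a new reading comes with each control period).
- snapshot(name): name is "scene" or "top"; returns the picture (400x640x3 uint8, red, green, blue); there is no depth.
- camera_info(name): a dict with "fovy" (degrees; the focal length in pixels is half the picture's height over the tangent of half this angle, whatever the lens; pixels are square), "cx", "cy" (the principal point, pixels), "k1" (the pictures are not rectified: a ray, as slopes to the right and down, at radius r is drawn at 1 + k1 r^2 times it, then the intrinsics apply), "extrinsics" (4x4, takes a point from camera to world coordinates). Camera axes: x right, y down, z forward; pixel columns grow to the right and rows downward; lengths in m; the calibration is good to about 2 mm. A picture is of the moment at which its call begins. camera_info takes no time and is no camera call.
- sign_off(): hands the job in; it is judged then, once.
The state is a dict: "time_s": time; "joint_positions": joint angles; "qd": joint speeds; "tau": joint torques, N m; "position": TCP position; "tcp_rot": TCP orientation; "force": force on the tool from outside, world axes, zero at the start; "moment": the same for the moment, N m; "finger_gap": finger opening in m; "grasp_force": force on a finger pad.
Only numpy, scipy, OpenCV 4.12 (cv2) and the standard library are available. Lean on these libraries where they do the work, as an engineer would, in place of code of your own. Each camera call takes 0.05 s, during which the arm holds its last target. There are 200 camera calls.

## Working session

There is one attempt and no reset: what is moved stays moved. The work goes in short steps, Python scripts to look and compute and a shell command to move; the robot and the scene stay as the last step left them, time stands still between calls to the robot, and variables do not carry over. Pictures are saved under pics/ and viewed, at most 10 in all, crops included, and the job is handed in when it is done.

```bash
mkdir -p pics; ls; cat > h.py <<'E'
import numpy as np, cv2
from plant import state, snapshot, camera_info, sign_off
def K(n):
    c=camera_info(n); return c,200/np.tan(np.radians(c["fovy"])/2)
def ray(n,u,v):
    c,f=K(n); d=np.array([(u-c["cx"])/f,(v-c["cy"])/f]); s=d.copy()
    for _ in range(30): s=d/(1+c["k1"]*(s@s))
    T=np.array(c["extrinsics"]); return T[:3,3],T[:3,:3]@np.array([*s,1])
def pl(n,u,v,z):
    o,d=ray(n,u,v); return o+d*(z-o[2])/d[2]
def proj(n,p):
    c,f=K(n); T=np.array(c["extrinsics"]); q=T[:3,:3].T@(np.array(p)-T[:3,3]); s=q[:2]/q[2]
    s=s*(1+c["k1"]*(s@s)); return np.array([c["cx"],c["cy"]])+f*s
def tri(a,b):
    A=0;B=0
    for n,u,v in (a,b):
        o,d=ray(n,u,v); d=d/np.linalg.norm(d); M=np.eye(3)-np.outer(d,d); A=A+M;B=B+M@o
    return np.linalg.solve(A,B)
def save(n,f): 
    im=snapshot(n); cv2.imwrite("pics/"+f,im[:,:,::-1]); return im
E
python3 - <<'E'
from h import *
for n in("scene","top"):
    save(n,n+"0.png"); c=camera_info(n); print({k:np.round(v,3).tolist() for k,v in c.items()})
s=state(); print({k:np.round(v,3).tolist() for k,v in s.items()})
E
```

```text
pics
{'fovy': 53.889, 'cx': 320.922, 'cy': 202.507, 'k1': -0.075, 'extrinsics': [[-0.886, 0.32, -0.336, 0.824], [0.464, 0.594, -0.657, 0.501], [-0.011, -0.738, -0.675, 0.684], [0.0, 0.0, 0.0, 1.0]]}
{'fovy': 47.551, 'cx': 317.339, 'cy': 191.219, 'k1': -0.005, 'extrinsics': [[0.022, -0.984, 0.178, 0.303], [-1.0, -0.021, 0.006, -0.061], [-0.002, -0.178, -0.984, 1.26], [0.0, 0.0, 0.0, 1.0]]}
{'time_s': 0.1, 'joint_positions': [1.294, 0.312, 0.014, 1.513, -0.004, 1.319, -0.027], 'qd': [-0.002, -0.002, 0.002, -0.004, -0.001, -0.001, -0.0], 'tau': [0.0, -38.085, 0.147, -23.124, 0.012, 0.008, 0.0], 'position': [0.128, -0.534, 0.249], 'tcp_rot': [[0.973, 0.233, -0.001], [0.233, -0.973, 0.002], [-0.0, -0.002, -1.0]], 'force': [-0.026, -0.736, -0.432], 'moment': [-0.039, -0.037, -0.008], 'grasp_force': 0.0, 'finger_gap': 0.085}
```

View pics/scene0.png

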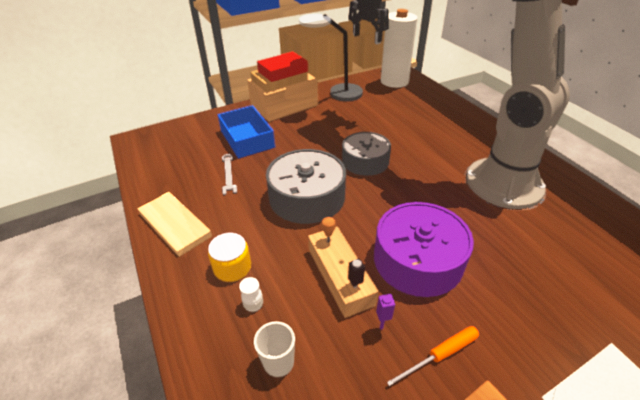

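View pics/top0.png

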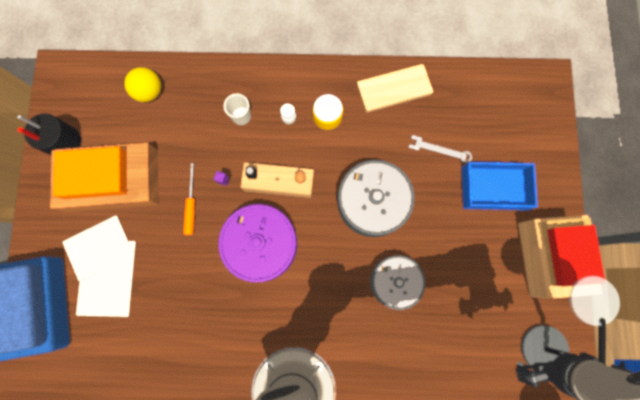

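The scene shows the grey brake at about (306,190), the block with the black handle at (357,270) and the awl at (328,228). In the top view the brake is at (376,197), the handle at (251,170) and the awl at (300,176). I'll zoom in on both.

```bash
python3 - <<'E'
import cv2,numpy as np
t=cv2.imread("pics/top0.png");s=cv2.imread("pics/scene0.png")
r=lambda a:cv2.resize(a,(400,300),interpolation=cv2.INTER_CUBIC)
a=np.hstack([r(t[160:235,326:426]),r(t[140:215,230:330])])
b=np.hstack([r(s[145:220,256:356]),r(s[220:325,290:430])])
cv2.imwrite("pics/c0.png",np.vstack([a,b]))
E
```

```text
(no output)
```

View pics/c0.png

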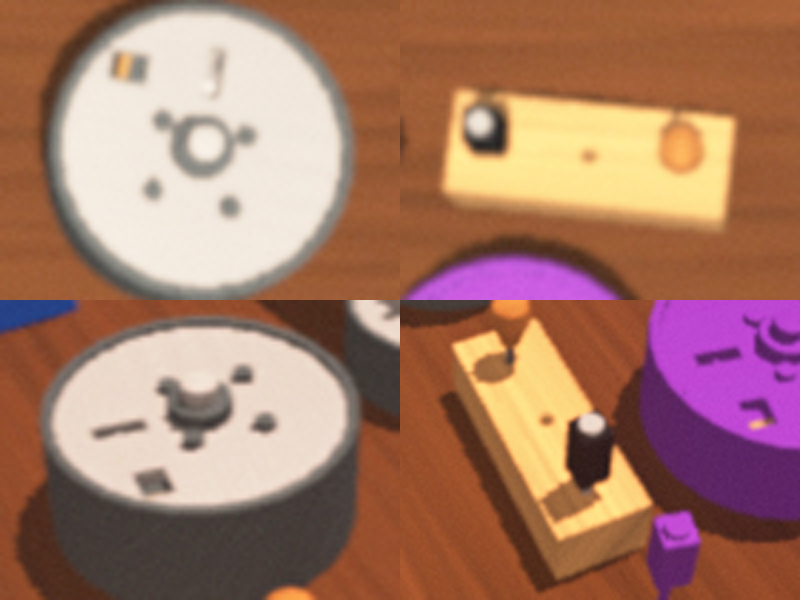

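The crops show the slot in the top view at about (379.7,178), running roughly vertical in the picture. In the scene view it is at about (285.8,177.3). The handle top is at about (250,170) and the middle hole at (277,179).

```bash
python3 - <<'E'
from h import *
t=cv2.imread("pics/top0.png");s=cv2.imread("pics/scene0.png")
P=lambda *a:print(*[np.round(x,4) if not isinstance(x,str) else x for x in a])
# slot
a=("top",326+214.5/4,160+72.5/4);b=("scene",256+119/4,145+129/4)
P("slot",pl(*a,.08),pl(*b,.08),tri(a,b))
P("slot dir top",pl("top",326+219/4,160+48/4,.08),pl("top",326+210/4,160+97/4,.08))
P("slot dir sc",pl("scene",256+93/4,145+134/4,.08),pl("scene",256+146/4,145+125/4,.08))
# plate: light grey disc
for n,im,box in(("top",t,(326,150,426,245)),("scene",s,(256,145,356,225))):
    x0,y0,x1,y1=box;h=cv2.cvtColor(im,cv2.COLOR_BGR2HSV);m=((h[...,1]<50)&(h[...,2]>120)).astype(np.uint8)
    mm=np.zeros_like(m);mm[y0:y1,x0:x1]=m[y0:y1,x0:x1]
    c=max(cv2.findContours(mm,0,1)[0],key=cv2.contourArea)
    pts=np.array([pl(n,u,v,.08)[:2] for u,v in c[:,0]],np.float32)
    hull=cv2.convexHull(pts);P("plate",n,np.array(cv2.fitEllipse(hull)[0]),np.array(cv2.fitEllipse(hull)[1]))
# block top face
h=cv2.cvtColor(t,cv2.COLOR_BGR2HSV);m=cv2.inRange(h,(10,60,150),(30,255,255));mm=np.zeros_like(m);mm[150:205,230:325]=m[150:205,230:325]
c=max(cv2.findContours(cv2.morphologyEx(mm,3,np.ones((9,9))),0,1)[0],key=cv2.contourArea)
pts=np.array([pl("top",u,v,.05)[:2] for u,v in c[:,0]],np.float32)
r=cv2.minAreaRect(pts);P("block",np.array(r[0]),np.array(r[1]),r[2])
hs=("top",230+188.5/4,140+156/4);hc=("scene",290+147*.35,220+(420-300)*.35)
P("midhole",pl(*hs,.05),pl(*hc,.05))
# handle top & base
P("handletop(white cap)",pl("top",230+80/4,140+122/4,.116),pl("scene",290+191*.35,220+123*.35,.116),tri(("top",230+80/4,140+122/4),("scene",290+191*.35,220+123*.35)))
P("shank at block top sc",pl("scene",290+188*.35,220+188*.35,.05))
P("awl",tri(("top",230+281/4,140+147/4),("scene",328,223)))
# dark handle mask
v=h[...,2];m=np.zeros_like(v);m[160:185,240:262]=(v[160:185,240:262]<90)*255
c=max(cv2.findContours(m,0,1)[0],key=cv2.contourArea);print("dark",c[:,0].min(0),c[:,0].max(0),cv2.minAreaRect(c))
E
```

```text
slot [ 0.5554 -0.218   0.08  ] [ 0.5567 -0.2088  0.08  ] [ 0.5551 -0.2178  0.0736]
slot dir top [ 0.5721 -0.221   0.08  ] [ 0.5387 -0.215   0.08  ]
slot dir sc [ 0.5726 -0.2119  0.08  ] [ 0.5404 -0.2044  0.08  ]
plate top [ 0.5053 -0.2086] [0.1954 0.1966]
plate scene [ 0.5061 -0.2042] [0.1856 0.1923]
block [0.5596 0.0587] [0.1504 0.2589] 1.2226
midhole [0.5533 0.0568 0.05  ] [0.5551 0.0643 0.05  ]
handletop(white cap) [0.5606 0.1213 0.116 ] [0.5595 0.1253 0.116 ] [0.5597 0.1227 0.1139]
shank at block top sc [0.5599 0.1288 0.05  ]
awl [ 0.5496 -0.0072  0.0977]
dark [248 168] [255 177] ((253.01766967773438, 173.72943115234375), (5.965587615966797, 9.978801727294922), 40.601295471191406)
```

```bash
python3 - <<'E'
from h import *
I=[]
for n,(x,y) in(("top",(251,172)),("scene",(357,272))):
    im=np.mean([snapshot(n).astype(float) for _ in range(3)],0)[y-19:y+19,x-20:x+20,::-1]
    I.append(cv2.resize((255*(np.clip(im,0,255)/255)**.45).astype(np.uint8),(400,380),interpolation=cv2.INTER_CUBIC))
cv2.imwrite("pics/c1.png",np.hstack(I))
E
```

```text
(no output)
```

View pics/c1.png

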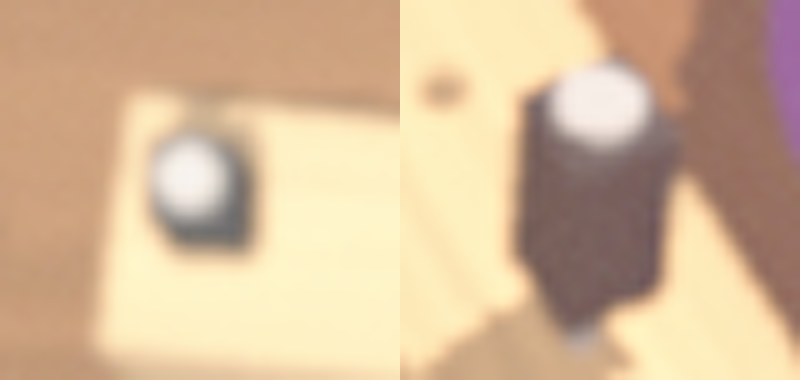

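The handle's lower corner in the scene is at about (354.5,286). Its neighbouring corners are at (348.5,277) and (363.5,282.5), and these give the yaw.

```bash
python3 - <<'E'
from h import *
L,C,R=[pl("scene",u,v,.066)[:2] for u,v in((348.5,277),(354.5,286),(363.5,282.5))]
for a in(L,R): d=a-C; print(np.linalg.norm(d),np.degrees(np.arctan2(d[1],d[0])))
print("bottom centre",(L+R)/2, L,C,R)
s=state();p=np.array(s["position"]);Rt=np.array(s["tcp_rot"])
print("shift cm to handle", 100*Rt.T@(np.array([.560,.123,.25])-p))
# gripper reach in views
print(proj("scene",p),proj("top",p),tip:=__import__('plant').tip_reach)
E
```

```text
0.023513612391452245 -91.65047853528998
0.01933397487065273 176.3902437694871
bottom centre [0.55898546 0.12624097] [0.56829465 0.11388041] [0.5689719  0.13738426] [0.54967628 0.13860154]
shift cm to handle [ 5.73265955e+01 -5.39231706e+01  2.82756431e-02]
[366.00447225  35.99930132] [540.34884558 362.29201526] 0.019
```

```bash
cat > go.py <<'E'
import sys
from h import *
def to(x,y,z,yaw):  # yaw: world angle (deg) of tool y axis
    s=state();p=np.array(s["position"]);R=np.array(s["tcp_rot"])
    d=100*R.T@(np.array([x,y,z])-p); cur=np.degrees(np.arctan2(R[1,1],R[0,1]))
    print("shift",np.round(d,2),"turn",round((cur-yaw+180)%360-180,1),"t",s["time_s"],"f",np.round(s["force"],1),"q7",s["joint_positions"][6])
if __name__=="__main__": to(*map(float,sys.argv[1:]))
E
python3 -m creep '[[[57.3,-53.9,0],-73.5],[[57.3,-53.9,0],-73.5],[[57.3,-53.9,0],-73.5],[[57.3,-53.9,0],-73.5],[[57.3,-53.9,0],-73.5]]' -0.2 60
python3 go.py .56 .123 .25 -3
```

```text
time_s: 0.9
position: [0.2661, -0.3242, 0.2505]
tcp_rot: [[0.548, 0.836, 0.0], [0.836, -0.548, -0.001], [-0.001, 0.001, -1.0]]
force: [1.5, -0.3, -0.4]
finger_gap: 0.0512
grasp_force: 0.0
shift [5.351e+01 8.000e-02 3.000e-02] turn -30.2 t 0.9 f [ 1.5 -0.3 -0.4] q7 0.24953480575703318
```

```bash
python3 -m creep '[[[53.5,0,0],-30],[[53.5,0,0],-30],[[53.5,0,0],-30],[[53.5,0,0],-30],[[53.5,0,0],-30]]' >/dev/null
python3 go.py .56 .123 .25 -3
```

```text
shift [24.81 14.07  0.06] turn -0.5 t 1.4 f [ 1.2 -1.2 -0.2] q7 0.14020857860914318
```

```bash
python3 -m creep '[[[24.8,14.1,0],-0.5],[[24.8,14.1,0],-0.5],[[24.8,14.1,0],-0.5],[[24.8,14.1,0],-0.5],[[24.8,14.1,0],-0.5]]' >/dev/null
python3 -m creep '[[[2,1.2,0],0],[[2,1.2,0],0]]' >/dev/null
python3 go.py .56 .124 .17 -3
python3 - <<'E'
from h import *
I=[]
p=np.array(state()["position"])
for n in("top","scene"):
    im=save(n,n+"1.png"); u,v=np.round(proj(n,p)).astype(int); print(n,proj(n,p),proj(n,p+[0,0,-.019]))
    x0,y0=max(u-40,0),max(v-30,0);I.append(cv2.resize(im[y0:y0+75,x0:x0+80,::-1],(400,375),interpolation=cv2.INTER_CUBIC));print(x0,y0)
cv2.imwrite("pics/c2.png",np.hstack(I))
E
```

```text
shift [0.8  0.57 7.99] turn 0.3 t 2.1 f [-0.1  0.1 -0.2] q7 -0.4985947071468858
top [243.52824272 160.35683728] [244.85159079 162.35128523]
204 130
scene [360.99608392 205.49054928] [360.33097499 213.91312969]
321 175
```

View pics/c2.png

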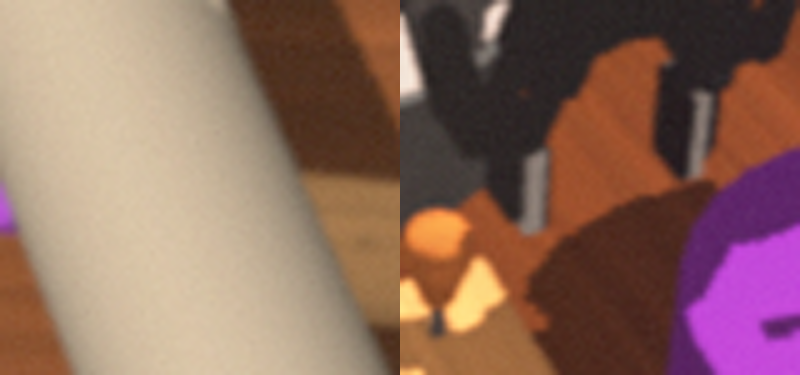

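The fingertips are at scene px (348,221) and (379,211), level with the expected grasp line. I'll descend over the handle.

```bash
python3 -m creep '[[[0.8,0.6,0],0],[[0.8,0.6,5],0],[[0.8,0.6,10],0],[[0.8,0.6,15],0],[[0.8,0.6,15],0]]'
python3 go.py .56 .124 .10 -3
python3 - <<'E'
from h import *
I=[]
p=np.array(state()["position"])
for n in("scene",):
    im=save(n,n+"2.png"); u,v=np.round(proj(n,p)).astype(int); print(n,proj(n,p),proj(n,p+[0,0,-.019]))
    x0,y0=max(u-40,0),max(v-30,0);I.append(cv2.resize(im[y0:y0+75,x0:x0+80,::-1],(640,600),interpolation=cv2.INTER_CUBIC));print(x0,y0)
cv2.imwrite("pics/c3.png",np.hstack(I))
E
```

```text
time_s: 2.7
position: [0.5541, 0.1145, 0.0935]
tcp_rot: [[0.056, 0.998, -0.015], [0.998, -0.056, -0.005], [-0.006, -0.015, -1.0]]
force: [-1.9, -1.4, -1.0]
finger_gap: 0.0514
grasp_force: 0.0
shift [ 0.98  0.52 -0.67] turn -0.2 t 2.7 f [-1.9 -1.4 -1. ] q7 -0.5908093015839632
scene [355.6502666  265.57287502] [355.15729407 271.75156447]
316 236
```

View pics/c3.png

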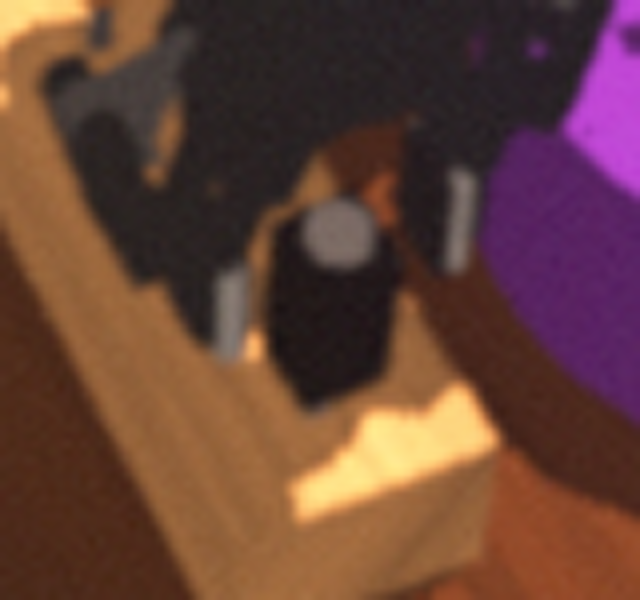

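The fingers straddle the handle along x, but they sit about 10 mm short of it in y. I'll let the arm settle and then correct.

```bash
python3 -m creep '[[[0,0,0],0],[[0,0,0],0],[[0,0,0],0]]' >/dev/null; python3 go.py .56 .124 .10 -3; python3 -c "
from h import *;print(state()['tcp_rot'])"
```

```text
shift [ 0.47 -0.21  0.33] turn -0.1 t 3.05 f [-0.1  0.1  0. ] q7 -0.59044839290873
[[ 0.05390731  0.99853051  0.00555098]
 [ 0.99854504 -0.05391392  0.00104864]
 [ 0.00134638  0.00548638 -0.99998404]]
```

```bash
python3 -m creep '[[[0.5,-0.2,0.3],0],[[0.5,-0.2,0.3],0],[[0.5,-0.2,0.3],0]]' >/dev/null;  python3 -m creep '[[[0,0,0],0],[[0,0,0],0],[[0,0,0],0],[[0,0,0],0],[[0,0,0],0]]' 1 80; python3 -m creep '[[[0,0,0],0],[[0,0,0],0]]'|tail -2; python3 go.py .56 .124 .10 -3
```

```text
time_s: 3.85
position: [0.5588, 0.1234, 0.0975]
tcp_rot: [[0.054, 0.999, 0.001], [0.999, -0.054, -0.0], [0.0, 0.001, -1.0]]
force: [2.3, -0.6, 0.6]
finger_gap: 0.0232
grasp_force: 77.6
finger_gap: 0.0233
grasp_force: 77.6
shift [ 0.06  0.12 -0.25] turn -0.1 t 4.05 f [ 3.3 -0.7  0.1] q7 -0.6022739740785977
```

```bash
python3 -m creep '[[[0,0,-3],0],[[0,0,-6],0],[[0,0,-9],0],[[0,0,-12],0],[[0,0,-12],0]]' >/dev/null; python3 go.py .556 -.213 .215 -11.5
```

```text
shift [-33.82   1.45   0.53] turn 8.5 t 4.55 f [ 0.9  0.  -1.5] q7 -0.5357243678603302
```

```bash
python3 -m creep '[[[-5,0.2,0],0],[[-10,0.4,0],2],[[-15,0.6,0],4],[[-20,0.8,0],6],[[-25,1,0],8.5]]' >/dev/null; python3 -m creep '[[[-5,-0.5,0],0],[[-8.7,-0.9,0],0],[[-8.7,-0.9,0],0],[[-8.7,-0.9,0],0],[[-8.7,-0.9,0],0]]' >/dev/null; python3 go.py .556 -.213 .173 -11.5
python3 - <<'E'
from h import *
p=np.array(state()["position"]);print(p)
for n in("scene","top"):
    im=save(n,n+"3.png");print(n,proj(n,p+[0,0,-.0795]))
im=cv2.imread("pics/scene3.png")
cv2.imwrite("pics/c4.png",cv2.resize(im[125:200,250:350],(800,600),interpolation=cv2.INTER_CUBIC))
E
```

```text
shift [-0.02  2.86  4.31] turn 0.1 t 5.55 f [ 1.   0.6 -0.9] q7 -0.04322825906271994
[ 0.52811601 -0.20727361  0.21620237]
scene [295.31501018 155.40025715]
top [378.37939323 183.97332422]
```

View pics/c4.png

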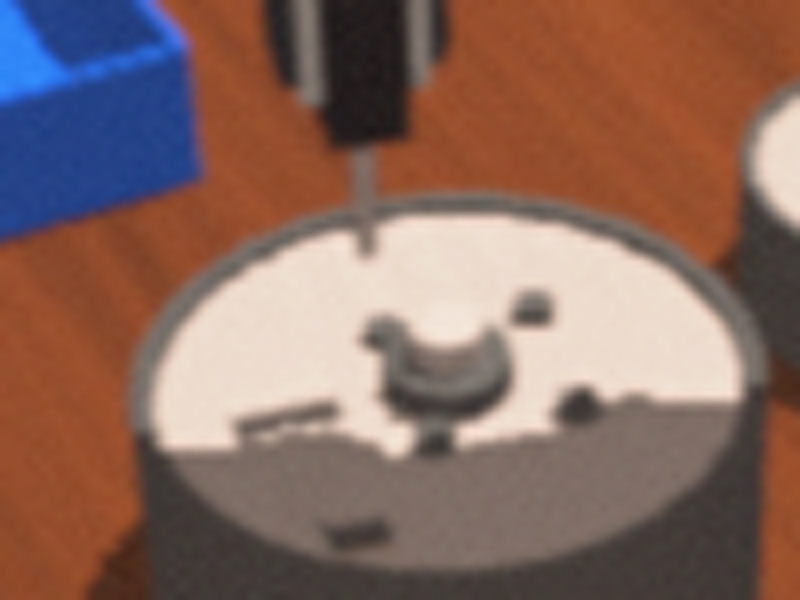

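The tip is at scene px (295.8,156.6), against a predicted (295.3,155.4), so the bar hangs straight. The slot centre is at about (286,177.5). I'll move over it, low, and look again.

```bash
python3 -m creep '[[[0,2.9,0],0],[[0,2.9,2],0],[[0,2.9,4],0],[[0,2.9,4.6],0],[[0,2.9,4.6],0]]' >/dev/null; python3 -m creep '[[[0,0,0],0],[[0,0,0],0],[[0,0,0],0]]' >/dev/null;python3 go.py .556 -.212 .1675 -11.5
python3 - <<'E'
from h import *
p=np.array(state()["position"]);print(p)
im=save("scene","scene4.png");print(proj("scene",p+[0,0,-.0795]),proj("scene",[p[0],p[1],.08]))
im=cv2.imread("pics/scene4.png")
cv2.imwrite("pics/c5.png",cv2.resize(im[150:204,250:322],(800,600),interpolation=cv2.INTER_CUBIC))
E
```

```text
shift [ 0.33 -0.22  0.5 ] turn -0.1 t 6.45 f [-1.1 -0.8 -0.9] q7 -0.07572397329601066
[ 0.55744224 -0.21568348  0.17247291]
[283.94046866 171.64009662] [284.32846855 175.80031744]
```

View pics/c5.png

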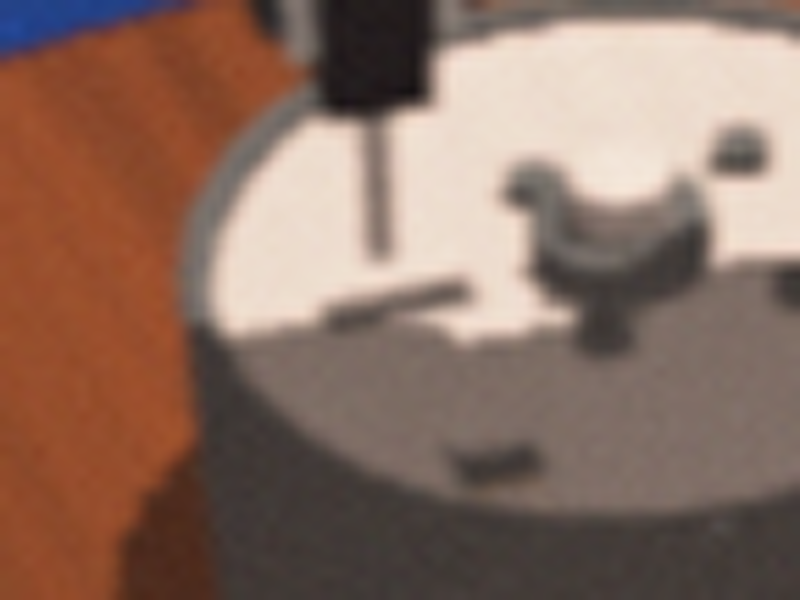

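The tip is at scene px (284.2,173.2) and the slot runs from (279.7,178.6) to (292.3,176.1), centred at (286,177.1). I'll work out the relative shift.

```bash
python3 - <<'E'
from h import *
p=np.array(state()["position"])
for b in((.26,.9),(.26,1.6),(0,0)):
    c=pl("scene",286-b[0],177.1-b[1],.08); e=[pl("scene",u-b[0],v-b[1],.08) for u,v in((279.7,178.5),(292.3,176.2))]
    d=e[0]-e[1]
    print(b,np.round(c,4),"yaw",np.degrees(np.arctan2(d[1],d[0])),np.linalg.norm(d))
E
```

```text
(0.26, 0.9) [ 0.555  -0.2126  0.08  ] yaw -11.92335551700892 0.031645578136211265
(0.26, 1.6) [ 0.5539 -0.2151  0.08  ] yaw -11.89393180108518 0.03171613652661863
(0, 0) [ 0.5559 -0.209   0.08  ] yaw -11.962246592924883 0.031558119047100985
```

```bash
python3 go.py .5457 -.2119 .1635 -12
```

```text
shift [ 0.14 -1.21  0.87] turn 0.4 t 6.5 f [-0.7 -0.6 -0.8] q7 -0.07571570205155037
```

```bash
python3 -m creep '[[[0.1,-0.8,0.4],0.4],[[0.1,-1.2,0.8],0.4],[[0.1,-1.2,0.8],0.4],[[0.1,-1.2,0.8],0.4],[[0.1,-1.2,0.8],0.4]]' >/dev/null; python3 go.py .5457 -.2119 .1595 -12;  python3 -m creep '[[[0,0,0.1],0],[[0,0,0.2],0],[[0,0,0.2],0]]'; python3 go.py .5457 -.2119 .1595 -12
```

```text
shift [0.04 0.02 0.39] turn 0.0 t 7.0 f [ 1.   0.6 -1. ] q7 -0.0828407478146271
time_s: 7.3
position: [0.5452, -0.2122, 0.1611]
tcp_rot: [[0.207, 0.978, -0.0], [0.978, -0.207, 0.0], [0.0, -0.0, -1.0]]
force: [0.5, 0.5, -1.6]
finger_gap: 0.023
grasp_force: 80.0
shift [0.04 0.04 0.16] turn 0.0 t 7.3 f [ 0.5  0.5 -1.6] q7 -0.08377255583580888
```

```bash
for i in 1 2; do python3 -m creep '[[[0,0,0.1],0],[[0,0,0.1],0]]' | egrep 'pos|force:'; done;  python3 -m creep '[[[0,0,0.1],0],[[0,0,0.1],0]]'| egrep 'pos|force:'
```

```text
position: [0.5452, -0.2122, 0.1601]
force: [0.4, 0.3, -2.1]
grasp_force: 80.0
position: [0.5452, -0.2122, 0.1591]
force: [-0.5, 0.3, -1.0]
grasp_force: 80.0
position: [0.5451, -0.2122, 0.1581]
force: [-0.3, 0.2, -0.7]
grasp_force: 80.0
```

```bash
for i in 1 2 3; do python3 -m creep '[[[0,0,0.1],0],[[0,0,0.1],0]]' | egrep 'pos|e: \['|grep -v grasp; done
```

```text
position: [0.5452, -0.2122, 0.1571]
force: [-0.1, -0.4, -1.3]
position: [0.5452, -0.2121, 0.1561]
force: [-0.4, -0.5, -1.5]
position: [0.5452, -0.2122, 0.1551]
force: [0.7, 0.4, -1.0]
```

No contact, and the nominal tip is 4.4 mm below the plate top. I'll feel the side walls to centre the bar.

```bash
for i in 1 2 3; do python3 -m creep '[[[0.05,0,0],0],[[0.1,0,0],0],[[0.1,0,0],0]]' | egrep 'pos|e: \['|grep -v grasp; done
```

```text
position: [0.5454, -0.2115, 0.1552]
force: [0.1, -1.2, -1.7]
position: [0.5454, -0.2111, 0.1553]
force: [-0.9, -3.7, -1.4]
position: [0.5455, -0.2108, 0.1553]
force: [-0.5, -4.2, -1.2]
```

The +y wall is there, so the tip is inside the slot. I'll shift 4 mm back to centre and go deeper.

```bash
python3 -m creep '[[[-0.2,0,0],0],[[-0.42,0,0],0],[[-0.42,0,0],0]]' | egrep 'pos|e: \['|grep -v grasp; for i in 1 2 3 ; do python3 -m creep '[[[0,0,0.1],0],[[0,0,0.2],0],[[0,0,0.2],0]]' | egrep 'pos|e: \['|grep -v grasp; done
```

```text
position: [0.5454, -0.2117, 0.1553]
force: [-0.4, -0.0, -1.5]
position: [0.5451, -0.2125, 0.1531]
force: [0.4, -0.1, -1.2]
position: [0.5449, -0.2133, 0.1511]
force: [-0.3, 0.0, -1.2]
position: [0.5449, -0.2134, 0.1491]
force: [0.1, -0.2, -0.9]
```

```bash
for i in 1 2 ; do python3 -m creep '[[[0,0,0.1],0],[[0,0,0.2],0],[[0,0,0.2],0]]' | egrep 'pos|e: \['|grep -v grasp; done; for i in 1 2 ; do python3 -m creep '[[[0,0.1,0],0],[[0,0.2,0],0],[[0,0.2,0],0]]' | egrep 'time|pos|e: \['|grep -v grasp; done
```

```text
position: [0.5449, -0.2134, 0.1471]
force: [0.1, -0.2, -2.0]
position: [0.5449, -0.2133, 0.1451]
force: [0.8, -0.4, -2.3]
time_s: 11.5
position: [0.5472, -0.2138, 0.1454]
force: [-0.5, -0.1, -1.0]
time_s: 11.8
position: [0.5491, -0.2142, 0.1453]
force: [-0.6, 0.5, -1.4]
```

```bash
for i in 1 2 3 ; do python3 -m creep '[[[0,0.1,0],0],[[0,0.2,0],0],[[0,0.3,0],0],[[0,0.4,0],0]]' | egrep 'time|pos|e: \['|grep -v grasp; done
```

```text
time_s: 12.2
position: [0.5524, -0.2149, 0.1451]
force: [-2.3, 0.2, -0.3]
time_s: 12.6
position: [0.5565, -0.2156, 0.1449]
force: [-2.5, 1.3, -1.9]
time_s: 13.0
position: [0.5607, -0.2169, 0.1453]
force: [-2.0, 1.2, -0.4]
```

```bash
for i in 1 2 ; do python3 -m creep '[[[0,0.1,0],0],[[0,0.2,0],0],[[0,0.3,0],0],[[0,0.3,0],0]]' | egrep 'time|pos|e: \['|grep -v grasp; done
```

```text
time_s: 13.4
position: [0.5639, -0.2175, 0.1454]
force: [-1.7, -0.4, -1.0]
time_s: 13.8
position: [0.5669, -0.218, 0.1453]
force: [-2.2, 0.0, -1.7]
```

```bash
python3 -m creep '[[[0,-0.1,-0.3],0],[[0,-0.1,-0.9],0],[[0,-0.1,-0.9],0]]' | egrep 'pos|e: \['|grep -v grasp; python3 -m creep '[[[0,-0.7,0],0],[[0,-1.4,0],0],[[0,-2.05,0],0],[[0,-2.05,0],0],[[0,-2.05,0],0]]' | egrep 'pos|e: \['|grep -v grasp; python3 -m creep '[[[0,0,0.2],0],[[0,0,0.4],0],[[0,0,0.4],0]]' | egrep 'time|pos|e: \['|grep -v grasp; python3 -m creep '[[[0,0,0.2],0],[[0,0,0.3],0],[[0,0,0.3],0]]' | egrep 'time|pos|e: \['|grep -v grasp
```

```text
position: [0.5672, -0.2179, 0.1561]
force: [0.7, -0.3, -1.6]
position: [0.5452, -0.2136, 0.1543]
force: [0.8, -0.5, -1.5]
time_s: 14.9
position: [0.5453, -0.2134, 0.1497]
force: [1.0, 0.2, -1.0]
time_s: 15.2
position: [0.5454, -0.2134, 0.147]
force: [0.3, -0.3, -1.6]
```

```bash
python3 -m creep '[[[0,0,0.1],0],[[0,0,0.17],0],[[0,0.2,0.17],0],[[0,0.4,0.17],0]]' | egrep 'time|pos|e: \['|grep -v grasp; for i in 1 2 ; do python3 -m creep '[[[0,0.15,0],0],[[0,0.3,0],0],[[0,0.4,0],0],[[0,0.4,0],0]]' | egrep 'time|pos|e: \['|grep -v grasp; done
```

```text
time_s: 15.6
position: [0.5493, -0.2143, 0.1456]
force: [-2.5, 1.7, -0.7]
time_s: 16.0
position: [0.5532, -0.215, 0.1454]
force: [-2.2, -0.3, -0.8]
time_s: 16.4
position: [0.5572, -0.2158, 0.1452]
force: [-1.3, 0.4, -1.8]
```

```bash
for i in 1 2 3 ; do python3 -m creep '[[[0,0.1,0],0],[[0,0.2,0],0],[[0,0.3,0],0],[[0,0.3,0],0]]' | egrep 'time|pos|e: \['|grep -v grasp; done
```

```text
time_s: 16.8
position: [0.5604, -0.2168, 0.1457]
force: [-1.6, 0.2, -2.0]
time_s: 17.2
position: [0.5634, -0.2174, 0.1457]
force: [-2.1, 0.2, -0.8]
time_s: 17.6
position: [0.5664, -0.2179, 0.1457]
force: [-1.7, 0.0, -0.6]
```

```bash
python3 -m creep '[[[0,-0.1,-0.3],0],[[0,-0.1,-0.9],0],[[0,-0.1,-0.9],0]]' | egrep 'pos|e: \['|grep -v grasp; python3 -m creep '[[[0,-0.7,0],0],[[0,-1.4,0],0],[[0,-2.05,0],0],[[0,-2.05,0],0],[[0,-2.05,0],0]]' | egrep 'pos|e: \['|grep -v grasp; python3 -m creep '[[[0,0,0.3],0],[[0,0,0.5],0],[[0,0,0.5],0]]' | egrep 'time|pos|e: \['|grep -v grasp; python3 -m creep '[[[0,0,0.2],0],[[0,0,0.4],0],[[0,0,0.4],0]]' | egrep 'time|pos|e: \['|grep -v grasp
for i in 1 2 ; do python3 -m creep '[[[0,0.1,0],0],[[0,0.2,0],0],[[0,0.3,0],0],[[0,0.3,0],0]]' | egrep 'time|pos|e: \['|grep -v grasp; done
```

```text
position: [0.5667, -0.2178, 0.1564]
force: [0.6, 0.1, -1.2]
position: [0.5448, -0.2135, 0.1546]
force: [1.3, -0.9, -1.4]
time_s: 18.7
position: [0.5448, -0.2133, 0.1489]
force: [-0.2, -0.3, -1.6]
time_s: 19.0
position: [0.5448, -0.2133, 0.1451]
force: [-0.3, 0.0, -0.8]
time_s: 19.4
position: [0.5482, -0.214, 0.1457]
force: [-1.4, 0.0, -0.4]
time_s: 19.8
position: [0.5505, -0.2145, 0.1454]
force: [-2.3, 0.2, 0.0]
```

```bash
for i in 1 2 3 ; do python3 -m creep '[[[0,0.1,0],0],[[0,0.2,0],0],[[0,0.2,0],0]]' | egrep 'time|pos|e: \['|grep -v grasp; done
```

```text
time_s: 20.1
position: [0.5529, -0.215, 0.1455]
force: [-1.7, 0.7, 0.2]
time_s: 20.4
position: [0.5549, -0.2153, 0.1454]
force: [-0.6, 0.3, -1.0]
time_s: 20.7
position: [0.5568, -0.2158, 0.1454]
force: [-2.1, 0.6, -1.0]
```

```bash
for i in 1 2 3 4 5; do python3 -m creep '[[[0,0.1,0],0],[[0,0.2,0],0],[[0,0.2,0],0]]' | egrep 'time|pos|e: \['|grep -v grasp; done
```

```text
time_s: 21.0
position: [0.5589, -0.2164, 0.1456]
force: [-1.3, 0.4, -2.3]
time_s: 21.3
position: [0.5609, -0.2169, 0.1457]
force: [-2.7, -0.2, -1.0]
time_s: 21.6
position: [0.5629, -0.2173, 0.1457]
force: [-2.4, 0.3, -1.4]
time_s: 21.9
position: [0.5649, -0.2176, 0.1456]
force: [-1.9, -0.7, -2.0]
time_s: 22.2
position: [0.5669, -0.218, 0.1457]
force: [-1.5, 0.3, -0.8]
```

```bash
python3 -m creep '[[[0,-0.1,-0.3],0],[[0,-0.1,-0.9],0],[[0,-0.1,-0.9],0]]' | egrep 'pos|e: \['|grep -v grasp; python3 -m creep '[[[0,-0.7,0],0],[[0,-1.4,0],0],[[0,-2.05,0],0],[[0,-2.05,0],0],[[0,-2.05,0],0]]' | egrep 'pos|e: \['|grep -v grasp; python3 -m creep '[[[0,0,0.3],0],[[0,0,0.5],0],[[0,0,0.5],0]]' | egrep 'time|pos|e: \['|grep -v grasp; python3 -m creep '[[[0,0,0.2],0],[[0,0,0.4],0],[[0,0,0.4],0]]' | egrep 'time|pos|e: \['|grep -v grasp
for i in 1 2 ; do python3 -m creep '[[[0,0.1,0],0],[[0,0.2,0],0],[[0,0.2,0],0]]' | egrep 'time|pos|e: \['|grep -v grasp; done
```

```text
position: [0.5672, -0.2179, 0.1564]
force: [-0.2, 0.1, 0.1]
position: [0.5453, -0.2136, 0.1547]
force: [0.4, 0.8, 0.4]
time_s: 23.3
position: [0.5453, -0.2134, 0.149]
force: [-0.4, -0.4, -1.0]
time_s: 23.6
position: [0.5453, -0.2133, 0.1451]
force: [-0.5, 0.3, -0.7]
time_s: 23.9
position: [0.5477, -0.2139, 0.1457]
force: [-0.0, -0.5, -2.1]
time_s: 24.2
position: [0.549, -0.2142, 0.1455]
force: [-1.4, 0.2, -0.6]
```

```bash
for i in 1 2 3 ; do python3 -m creep '[[[0,0.1,0],0],[[0,0.2,0],0],[[0,0.2,0],0]]' | egrep 'time|pos|e: \['|grep -v grasp; done
```

```text
time_s: 24.5
position: [0.5512, -0.2146, 0.1455]
force: [-2.1, -0.4, -0.2]
time_s: 24.8
position: [0.5535, -0.2151, 0.1455]
force: [-3.3, 0.7, -0.9]
time_s: 25.1
position: [0.5554, -0.2154, 0.1454]
force: [-1.7, 1.2, -1.4]
```

```bash
for i in 1 2 3 ; do python3 -m creep '[[[0,0.1,0],0],[[0,0.2,0],0],[[0,0.2,0],0]]' | egrep 'time|pos|e: \['|grep -v grasp; done
```

```text
time_s: 25.4
position: [0.5572, -0.2159, 0.1454]
force: [-2.6, 0.5, -1.2]
time_s: 25.7
position: [0.5582, -0.2161, 0.1454]
force: [-4.7, 1.0, 0.1]
time_s: 26.0
position: [0.5587, -0.2162, 0.1452]
force: [-8.2, 2.5, 2.3]
```

The resistance climbed from 2 to 9 N within about 1 mm, so the wheel is binding. I'll back off and withdraw the bar.

```bash
python3 -m creep '[[[0,-0.25,0],0],[[0,-0.5,0],0],[[0,-0.5,0],0]]' | egrep 'time|pos|e: \['|grep -v grasp; python3 -m creep '[[[0,0,-2],0],[[0,0,-4],0],[[0,0,-7],0],[[0,0,-8.5],0],[[0,0,-8.5],0]]' | egrep 'time|pos|e: \['; python3 go.py .5545 .058 .23 -3
```

```text
time_s: 26.3
position: [0.5574, -0.2163, 0.1463]
force: [-1.2, 0.9, -1.9]
time_s: 26.8
position: [0.5597, -0.2164, 0.2345]
force: [0.4, -0.4, -1.6]
shift [26.74 -6.21  0.36] turn -9.0 t 26.8 f [ 0.4 -0.4 -1.6] q7 -0.05941020258494859
```

```bash
python3 go.py .56 .1236 .23 -3.1; python3 -m creep '[[[5,-1,0],-2],[[10,-2,0],-4],[[15,-3,0],-6],[[20,-4,0],-8],[[25,-5,0],-8.9]]' >/dev/null; python3 go.py .56 .1236 .23 -3.1
```

```text
shift [33.27 -7.03  0.35] turn -8.9 t 26.8 f [ 0.4 -0.4 -1.6] q7 -0.05941020258494859
shift [ 8.76 -0.4  -0.02] turn 0.1 t 27.3 f [ 0.9 -0.  -1. ] q7 -0.36457096058230876
```

```bash
python3 -m creep '[[[4,-0.1,0],0],[[8.5,-0.2,0],0],[[8.5,-0.2,0],0],[[8.5,-0.2,4],0],[[8.5,-0.2,7],0]]' >/dev/null; python3 -m creep '[[[0,0,0],0],[[0,0,0],0],[[0,0,0],0]]' >/dev/null; python3 go.py .56 .1236 .136 -3.1
```

```text
shift [ 0.36 -0.35  2.64] turn 0.0 t 28.1 f [-0.2 -0.3 -1.2] q7 -0.5557213839062654
```

```bash
python3 -m creep '[[[0.36,-0.35,1],0],[[0.36,-0.35,2.2],0],[[0.36,-0.35,2.2],0],[[0.36,-0.35,2.2],0],[[0.36,-0.35,2.2],0]]' >/dev/null;  python3 go.py .56 .1236 .136 -3.1
python3 - <<'E'
from h import *
p=np.array(state()["position"]);u,v=proj("scene",p+[0,0,-.0795]);print(u,v)
im=save("scene","scene5.png")[:,:,::-1];x,y=int(u)-40,int(v)-35;print(x,y)
cv2.imwrite("pics/c6.png",cv2.resize(np.ascontiguousarray(im[y:y+60,x:x+80]),(800,600),interpolation=cv2.INTER_CUBIC))
E
```

```text
shift [0.07 0.13 0.28] turn 0.0 t 28.6 f [-0.2 -0.6 -1. ] q7 -0.5763076430663167
355.05806059782566 280.55966331311515
315 245
```

View pics/c6.png

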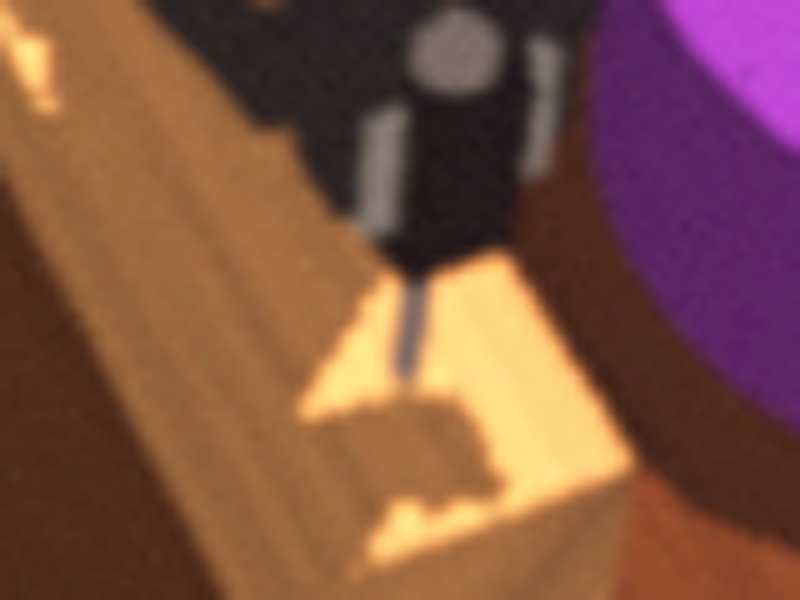

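The tip is at px (355.7,283) and will reach about (355.6,286) at block level, where the shank originally entered at (355.8,285.8). I'll descend, feeling for contact.

```bash
python3 -m creep '[[[0.03,0.05,0.2],0],[[0.03,0.05,0.4],0],[[0.03,0.05,0.6],0],[[0.03,0.05,0.6],0]]' | egrep 'time|pos|e: \['|grep -v grasp; for i in 1 2 3 4; do python3 -m creep '[[[0,0,0.1],0],[[0,0,0.2],0],[[0,0,0.2],0]]' | egrep 'time|pos|e: \['|grep -v grasp; done
```

```text
time_s: 29.05
position: [0.5586, 0.1231, 0.1321]
force: [-0.3, -0.3, -1.7]
time_s: 29.35
position: [0.5588, 0.1232, 0.1304]
force: [-0.5, -0.4, -1.2]
time_s: 29.65
position: [0.5588, 0.1232, 0.1284]
force: [-0.3, -0.3, -1.5]
time_s: 29.95
position: [0.5588, 0.1232, 0.1264]
force: [0.0, -0.7, -1.8]
time_s: 30.25
position: [0.5588, 0.1232, 0.1244]
force: [0.0, 0.6, -1.1]
```

```bash
for i in 1 2 3 4; do python3 -m creep '[[[0,0,0.2],0],[[0,0,0.4],0],[[0,0,0.6],0],[[0,0,0.6],0]]' | egrep 'time|pos|e: \['|grep -v grasp; done
```

```text
time_s: 30.65
position: [0.5586, 0.1231, 0.1181]
force: [0.2, 0.5, -0.3]
time_s: 31.05
position: [0.5586, 0.1232, 0.1122]
force: [0.4, 0.3, -1.5]
time_s: 31.45
position: [0.5586, 0.1232, 0.1062]
force: [-1.0, -0.7, -2.0]
time_s: 31.85
position: [0.5587, 0.1231, 0.1002]
force: [-0.9, -0.6, -1.5]
```

```bash
for i in 1 2 ; do python3 -m creep '[[[0,0,0.1],0],[[0,0,0.2],0],[[0,0,0.2],0]]' | egrep 'time|pos|e: \['|grep -v grasp; done
```

```text
time_s: 32.15
position: [0.5589, 0.1232, 0.0985]
force: [1.1, -0.2, -1.8]
time_s: 32.45
position: [0.5591, 0.1234, 0.0974]
force: [-0.5, -1.3, 3.5]
```

The bar is on the floor of the hole at z 0.0975, the same height as when I gripped it. I'll release it and withdraw.

```bash
python3 -m creep '[[[0,0,-0.1],0],[[0,0,-0.1],0],[[0,0,-0.1],0],[[0,0,-0.1],0],[[0,0,-0.1],0]]' -0.2 60 | egrep 'gap|grasp|e: \['; python3 -m creep '[[[0,0,-1],0],[[0,0,-3],0],[[0,0,-6],0],[[0,0,-10],0],[[0,0,-14],0]]'| egrep 'gap|pos|e: \['; python3 -m creep '[[[-5,-5,-2],0],[[-10,-10,-2],0],[[-10,-10,-2],0],[[-10,-10,-2],0]]' | egrep 'pos|e: \['
python3 - <<'E'
from h import *
a=save("scene","scene6.png")[190:340,230:430,::-1];b=save("top","top6.png")[100:250,180:380,::-1]
cv2.imwrite("pics/c7.png",np.hstack([cv2.resize(np.ascontiguousarray(i),(400,300),interpolation=cv2.INTER_CUBIC) for i in(a,b)]))
E
```

```text
force: [-0.6, 0.1, 0.2]
finger_gap: 0.0512
grasp_force: 0.0
position: [0.5585, 0.1233, 0.2395]
force: [1.8, 0.7, -0.3]
finger_gap: 0.0511
position: [0.4501, 0.0237, 0.258]
force: [-0.2, 0.5, -0.1]
```

View pics/c7.png

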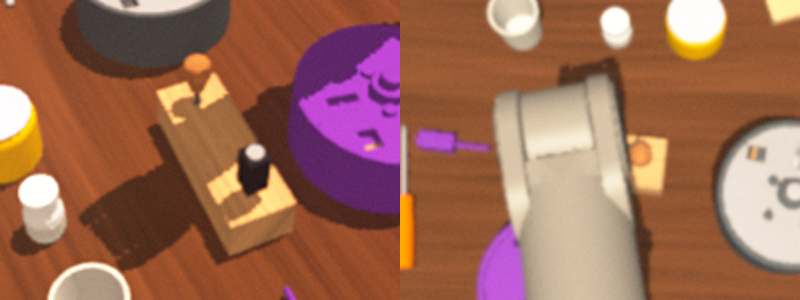

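The bar stands upright in its hole at px (357,274), with the awl, cup, jar and tin in place. The purple look-alike bar now lies on its side. I'll check from the saved frames when that happened.

```bash
python3 - <<'E'
from h import *
for f,b in[("scene%d.png"%i,(372,290,400,360)) for i in range(7)]+[("top%d.png"%i,(185,160,232,195)) for i in (0,1,3,6)]:
    im=cv2.imread("pics/"+f);h=cv2.cvtColor(im,cv2.COLOR_BGR2HSV);x0,y0,x1,y1=b
    m=cv2.inRange(h,(125,90,40),(160,255,255))[y0:y1,x0:x1];y,x=np.nonzero(m);print(f,len(x),(x.min()+x0,x.max()+x0,y.min()+y0,y.max()+y0) if len(x) else 0)
d=lambda n,b:np.abs(cv2.imread(f"pics/{n}0.png").astype(int)-cv2.imread(f"pics/{n}6.png"))[b[1]:b[3],b[0]:b[2]].mean()
print("driver",d("top",(180,160,200,240)),"wrench",d("top",(405,130,475,165)),"tin/jar/cup",d("top",(220,90,345,130)),state()["time_s"])
E
```

```text
scene0.png 414 (np.int64(377), np.int64(399), np.int64(290), np.int64(328))
scene1.png 182 (np.int64(372), np.int64(399), np.int64(290), np.int64(359))
scene2.png 182 (np.int64(372), np.int64(399), np.int64(290), np.int64(359))
scene3.png 182 (np.int64(372), np.int64(399), np.int64(290), np.int64(359))
scene4.png 181 (np.int64(372), np.int64(399), np.int64(290), np.int64(359))
scene5.png 182 (np.int64(372), np.int64(399), np.int64(290), np.int64(359))
scene6.png 182 (np.int64(372), np.int64(399), np.int64(290), np.int64(359))
top0.png 149 (np.int64(214), np.int64(228), np.int64(171), np.int64(184))
top1.png 170 (np.int64(188), np.int64(206), np.int64(165), np.int64(176))
top3.png 245 (np.int64(188), np.int64(224), np.int64(165), np.int64(175))
top6.png 243 (np.int64(188), np.int64(224), np.int64(165), np.int64(175))
driver 38.560208333333335 wrench 6.524897959183673 tin/jar/cup 5.7018 33.95
```

The look-alike had fallen by t=2.1 s, while the gripper was still at z=0.25, so it toppled by itself. I'll check that the screwdriver stayed put.

```bash
python3 - <<'E'
from h import *
for i in(0,3,6):
    h=cv2.cvtColor(cv2.imread(f"pics/top{i}.png"),cv2.COLOR_BGR2HSV)[150:245,170:212]
    m=cv2.inRange(h,(8,200,180),(22,255,255));r=cv2.moments(m,True);print(i,r["m00"],170+r["m10"]/r["m00"],150+r["m01"]/r["m00"])
E
```

```text
0 384.0 188.71614583333334 216.50260416666669
3 387.0 181.21188630490957 215.80878552971575
6 385.0 181.0987012987013 216.07532467532468
```

The screwdriver handle has been displaced about 21 mm. The falling look-alike probably nudged it. That is inside the 30 mm limit and unchanged since, so I'm handing in.

```bash
python3 -c "
from plant import *
print(sign_off())"
```

```text
the job is handed in; nothing more can be done
None
```

I advanced the star wheel until it bound (about 9 N felt, limit 15 N), stood the bar back at the bottom of its own hole and handed in; no verdict came back, and the purple look-alike bar toppled before 2.1 s with the gripper still well above it, and the screwdriver shifted about 21 mm (limit 30 mm), probably from that fall.

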